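# Empty the drop-bottom hopper and bolt its trap door again

### The job

Empty the cork stoppers out of the small hopper into the clear box standing under it: draw the slide bolt on its front, swing the trap door fully open with the lever on its side so that all four corks drop into the box, then swing the door fully shut again and push the bolt fully home. Leave the box standing flat where it is, all four corks in it, and do not disturb the bottles and jar standing round about.

Things in the scene. Friction and masses are not known exactly. Their poses are not given: they have to be found in the camera images.
- hopper: Fixed aluminium hopper, open on top, on four legs (at x +-35, y +-73, up to z 170 mm) on a 180 x 190 x 6 mm base plate. Origin: table top under the bin's centre; x points from its front (robot side) to its rear, y to its left, z up. Bin 96 x 96 mm outside, walls 3 mm, z 139 to 250 mm. The front wall leans out to the front above z 185 mm and overhangs the slide bolt.
- spill_guard (a point): Middle of the upper edge of a clear plastic spill guard, a fixed plate 146 mm wide (along hopper y), 3 mm thick, in front of the trap door below the bolt; hopper x = -82, z = 110 mm; from there it leans in and down to x = -66, z = 48 mm. It keeps the corks from spilling over the front of the box.
- lip_edge (a point): Middle of the upper edge of the leaning front wall (96 mm wide along y, bead 6 mm thick), hopper x = -78, z = 250 mm; axes as the hopper's. It blocks a gripper that points straight down at the bolt's knob: lean the gripper back towards the front 30 to 45 degrees, fingertips pointing rearward and down.
- trapdoor (a joint): Hinge of the trap door, the bin's floor (steel plate 100 x 98 x 3 mm; hinge line along hopper y at x +50, z 135 mm). 0 = shut, 1.35 rad = fully open (stop); its front edge swings down. Friction hinge, about 0.16 N m: stays where it is left. A lug on its front edge lies just above the bolt, which locks it shut while home.
- lever_grip (a point): Middle of the round black handle bar (12 mm thick, 66 mm long along hopper y) on the door's crank lever, right-hand (-y) side; on its axis; axes turn with the door. Moves on a circle of 85 mm radius about door_hinge: door shut, it leans 15 deg from upright to the rear (+x); opening carries it over the top to 62 deg to the front (-x). The 6 mm crank arm is 33 mm from this point towards the hopper.
- door_hinge (a point): Point on the hinge line of the trap door, in the plane in which lever_grip swings (fixed to the hopper; axes as the hopper's).
- bolt (a joint): Slide bolt on the hopper's front. 0 = fully home (under the door's lug, door locked), 0.040 m = fully drawn (stop); grows to the hopper's right (-y). Friction about 2 N, stays where it is left. Draw it more than 0.034 to free the door; with the door not fully shut the lug blocks its way home.
- knob_grip (a point): Point on the axis of the bolt's black knob, a pin 12 mm thick, 34 mm long, standing out to the front and up, 33 deg from vertical (direction -0.545, 0, 0.839 in hopper axes). 12 mm from its outer end, 38 mm from the bolt's axis. Axes as the hopper's; moves with the bolt. Guide blocks 14 mm high (front faces at hopper x -73, z 119 to 134 mm) stand at hopper y -66, 4 and 47 mm.
- catch_box: Loose clear open plastic box, 118 x 130 x 37 mm, standing on the hopper's base plate under the trap door. Origin: centre of its underside; x the 118 mm way, y the 130 mm way, z up. Inside about 102 x 114 mm, floor 2 mm.
- cork_a: Brown cork stopper, 15 x 28 x 15 mm, 12 g, lying loose on the trap door in the hopper at the start. Origin: centre of its underside as it lies; y along its length.
- cork_b: Brown cork stopper, 15 x 28 x 15 mm, 12 g, lying loose on the trap door in the hopper at the start. Origin: centre of its underside as it lies; y along its length.
- cork_c: Brown cork stopper, 15 x 28 x 15 mm, 12 g, lying loose on the trap door in the hopper at the start. Origin: centre of its underside as it lies; y along its length.
- cork_d: Brown cork stopper, 15 x 28 x 15 mm, 12 g, lying loose on the trap door in the hopper at the start. Origin: centre of its underside as it lies; y along its length.
- flask: Bystander: small white square bottle with screw cap, 50 x 43 x 87 mm, left of the hopper. Origin: centre of its underside.
- jar: Bystander: amber jar with white lid, 45 mm diameter, 55 mm high, right of the hopper in front. Origin: centre of its underside.
- dropper_bottle: Bystander: brown dropper bottle with black rubber teat, 31 mm diameter, 86 mm high, left of the hopper at the rear. Origin: centre of its underside.
There are look-alikes about, which are no part of the job. Leave any orange look-alike of the catch_box alone.

How it is judged:
On the way, in this order (a step that is already met when the one before it is completed fails the run):
1. the slide bolt is drawn clear of the door's lug (more than 34 mm) (value of joint bolt above 0.034 m), for 0.1 s.
2. the trap door is swung fully open (more than 1.2 rad) and all four corks have dropped into the box (x of cork_a in the frame of catch_box between -0.053 and 0.053 m and y of cork_a in the frame of catch_box between -0.059 and 0.059 m and z of cork_a in the frame of catch_box between -0.01 and 0.037 m and x of cork_b in the frame of catch_box between -0.053 and 0.053 m and y of cork_b in the frame of catch_box between -0.059 and 0.059 m and z of cork_b in the frame of catch_box between -0.01 and 0.037 m and x of cork_c in the frame of catch_box between -0.053 and 0.053 m and y of cork_c in the frame of catch_box between -0.059 and 0.059 m and z of cork_c in the frame of catch_box between -0.01 and 0.037 m and x of cork_d in the frame of catch_box between -0.053 and 0.053 m and y of cork_d in the frame of catch_box between -0.059 and 0.059 m and z of cork_d in the frame of catch_box between -0.01 and 0.037 m and value of joint trapdoor above 1.2 rad), for 0.1 s.
3. the trap door is shut (less than 0.04 rad), the bolt still drawn (value of joint trapdoor below 0.04 rad and value of joint bolt above 0.015 m), for 0.1 s.
At the end, for the whole second after the job is handed in: The trap door is shut (under 0.04 rad) and the bolt is home (under 6 mm from its stop); all four corks lie at rest in the box; the box stands flat (within 0.05 rad) within 40 mm of where it stood (value of joint trapdoor below 0.04 rad and value of joint bolt below 0.006 m and x of cork_a in the frame of catch_box between -0.053 and 0.053 m and y of cork_a in the frame of catch_box between -0.059 and 0.059 m and z of cork_a in the frame of catch_box between -0.01 and 0.037 m and x of cork_b in the frame of catch_box between -0.053 and 0.053 m and y of cork_b in the frame of catch_box between -0.059 and 0.059 m and z of cork_b in the frame of catch_box between -0.01 and 0.037 m and x of cork_c in the frame of catch_box between -0.053 and 0.053 m and y of cork_c in the frame of catch_box between -0.059 and 0.059 m and z of cork_c in the frame of catch_box between -0.01 and 0.037 m and x of cork_d in the frame of catch_box between -0.053 and 0.053 m and y of cork_d in the frame of catch_box between -0.059 and 0.059 m and z of cork_d in the frame of catch_box between -0.01 and 0.037 m and linear speed of each of cork_a, cork_b, cork_c, cork_d below 0.02 m/s and angle between catch_box's own z axis and vertical below 0.05 rad and distance of catch_box from where it was at the start of the episode below 0.04 m); the robot touches nothing.
It fails at once if a bystander bottle or jar is moved by more than 20 mm or tipped (distance of any of flask, jar, dropper_bottle from where it was at the start of the episode above 0.02 m or angle between any of flask, jar, dropper_bottle's own z axis and vertical above 0.3 rad).
It also fails if it takes over 72 s, if anything falls off the work surface, if the arm or the gripper's body presses on something with over 40 N, if the wrist force passes 120 N, or if a joint passes its speed limit or range.

### The arm

A 6-joint arm with a two-finger parallel gripper is mounted at the origin on a cart in front of the work surface, level with it; the furniture and walls round the work are solid. World frame = base frame: x ahead of the robot, y to its left, z up, the work surface at z = 0. Lengths are in m, angles in rad, forces in N, time in s.
With the tool pointing down it reaches from about 0.3 to 0.825 m from the base axis. Payload 5.4 kg.
Tool frame: the origin (TCP) lies at the very end of the fingers, on their centre line; the grasp point (between the pads) lies 19 mm behind it; z points along the fingers, x is the direction in which the jaws open and shut, and the axes are right-handed (so a half turn about z gives the same grasp; the last joint's range is limited). The gripper opens to 92 mm and grips with 3 to 60 N. Pads are 20 mm wide; open, the fingers measure 128 mm over their backs; the gripper's body (75 mm by 189 mm) begins 69 mm behind the grasp point.
Start: joints at [0.934, 0.158, 1.597, -0, 1.386, -0.21], TCP at [0.238, 0.523, 0.19] pointing down, gripper open.
Joint ranges: [-2.91, 2.91], [-0.94, 2.29], [0.18, 2.7], [-1.29, 4.43], [0.17, 2.64], [-3, 3]. Speed limits (rad/s): [2.57, 2.57, 3.14, 3.14, 3.14, 3.14].

### API

Orientations are given as a rotation vector (axis times angle).
In Python, from workcell import bot gives the robot as it stands. Calls block until the motion is done:
- bot.goto(position, orientation): joint-space move of the TCP to a pose.
- bot.line_to(position, rot=None, max_speed=0.15): straight line of the TCP; rot=None keeps the orientation; max_speed is the mean speed in m/s.
- bot.set_joints(angles): joint-space move.
- bot.set_gripper(opening, newtons=None): opening from 0.0 (shut) to 1.0 (fully open); newtons is the grip in N (None keeps the last); returns when the fingers have stopped.
- bot.hold(seconds).
- bot.inverse_kinematics(position, orientation): joint angles nearest the present ones, or None.
- bot.read_camera(name): name is "side" or "top" or "wrist"; returns a dict with "pixels" (400x640x3 uint8, blue, green, red), "fx", "fy", "cx", "cy" (pixels), "R" (3x3) and "t" (3): a world point X has camera coordinates R X + t. Camera axes: x right, y down, z forward; pixel columns grow to the right and rows downward; lengths in m; the calibration is good to about 2 mm. A picture is of the moment at which its call begins. There is no depth.
A pose or a line that the arm cannot do raises bot.MotionError and nothing moves.
- bot.job_done(): hands the job in, once; it reports no verdict.
Readings, each from a call of its own:
- bot.current_clock(): time.
- bot.current_joints(): joint angles.
- bot.current_joint_vel(): joint speeds.
- bot.current_effort(): joint torques, N m.
- bot.current_ee_pos(): TCP position.
- bot.current_tool_rot(): TCP orientation.
- bot.current_contact_force(): force on the tool from outside, world axes, zero at the start.
- bot.current_ft_torque(): the same for the moment, N m.
- bot.current_opening(): opening from 0.0 (shut) to 1.0 (fully open).
Only numpy, scipy, OpenCV 4.12 (cv2) and the standard library are available. Lean on these libraries where they do the work, as an engineer would, in place of code of your own. Each camera call takes 0.05 s, during which the arm holds its last target.

## Working session

There is one attempt and no reset: what is moved stays moved. The work goes in short steps, each a Python script; the robot and the scene stay as the last script left them, time stands still between calls to the robot, and variables do not carry over. Pictures are saved under pics/ and viewed, and the job is handed in when it is done.

```bash
ls; mkdir -p pics
python3 - <<'E'
from workcell import bot
import cv2
for n in ["side","top","wrist"]:
    d=bot.read_camera(n); cv2.imwrite(f"pics/{n}0.png",d["pixels"])
    print(n,d["fx"],d["fy"],d["cx"],d["cy"],d["R"],d["t"])
print(bot.current_clock(),bot.current_tool_rot())
E
```

```text
pics
side 388.5110739134373 388.5110739134373 318.92348869982294 202.40735721499516 [[-9.99640750e-01  2.67919096e-02 -7.51291163e-04]
 [ 1.57838568e-02  5.65798707e-01 -8.24392317e-01]
 [-2.16619649e-02 -8.24108013e-01 -5.66018324e-01]] [0.54502068 0.09717427 1.09728748]
top 410.405071488516 410.405071488516 310.7535780971056 196.8807126599391 [[-2.19387466e-03 -9.99997234e-01 -8.47469384e-04]
 [-9.85700827e-01  2.30529977e-03 -1.68489064e-01]
 [ 1.68490552e-01  4.65707385e-04 -9.85703159e-01]] [0.03742521 0.57630712 1.10235408]
wrist 345.5038459128274 345.5038459128274 322.60594550317256 201.5056091934772 [[ 0.41354641  0.91048243 -0.00105623]
 [ 0.87629301 -0.39770192  0.27192598]
 [ 0.24716376 -0.11337958 -0.96231759]] [-0.57394391 -0.02985266  0.39018206]
0.15 [ 2.64103587e+00  1.70037006e+00 -2.07255184e-03]
```

View pics/side0.png

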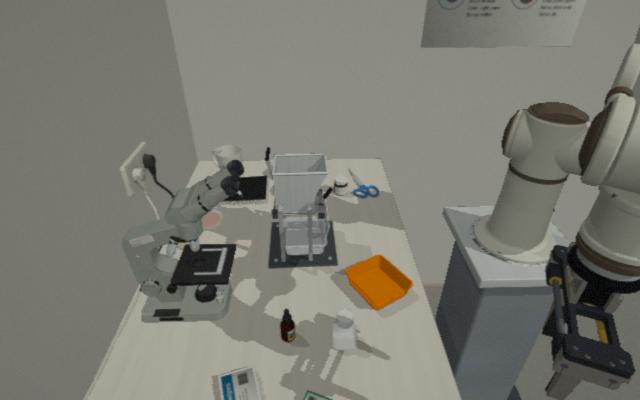

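View pics/top0.png

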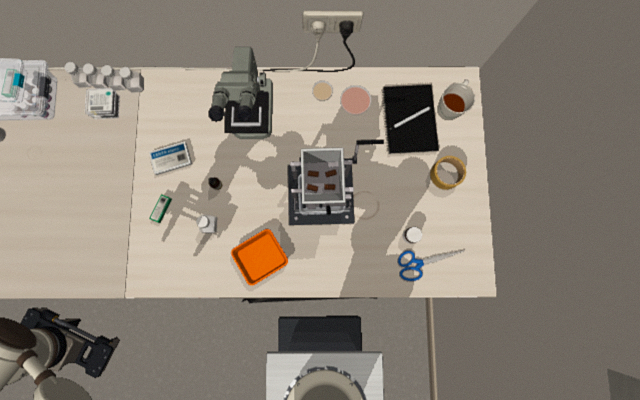

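View pics/wrist0.png

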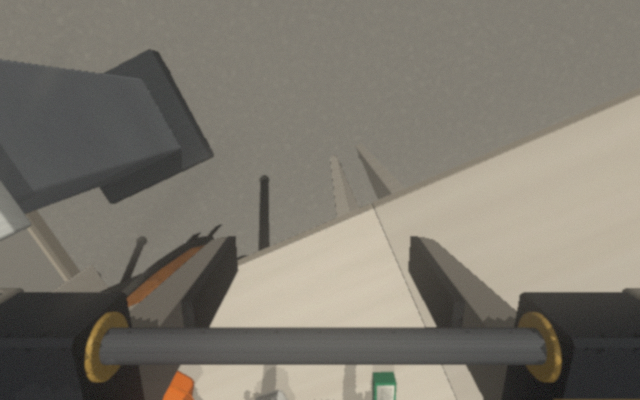

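The top view shows the hopper at about (322,185), with the lever going right to a handle at (370,142). The jar is at (413,235), the flask at (207,224), the dropper at (214,183) and the orange look-alike at (260,257). Next I'll enlarge the hopper in both views.

Run:
```python
import cv2
a=cv2.imread("pics/top0.png")[125:245,270:430]; cv2.imwrite("pics/topc.png",cv2.resize(a,None,fx=5,fy=5,interpolation=cv2.INTER_CUBIC))
a=cv2.imread("pics/side0.png")[140:280,240:400]; cv2.imwrite("pics/sidec.png",cv2.resize(a,None,fx=4,fy=4,interpolation=cv2.INTER_CUBIC))
```

```text
(no output)
```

View pics/topc.png

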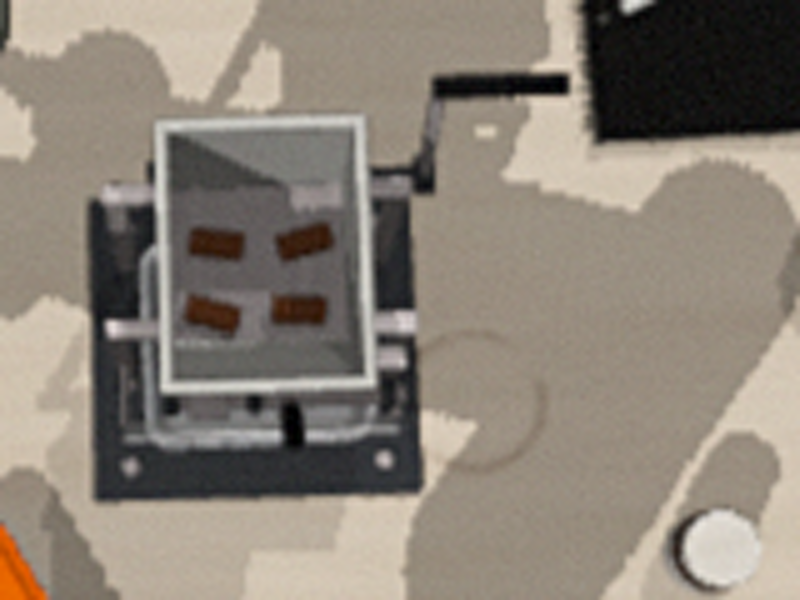

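View pics/sidec.png

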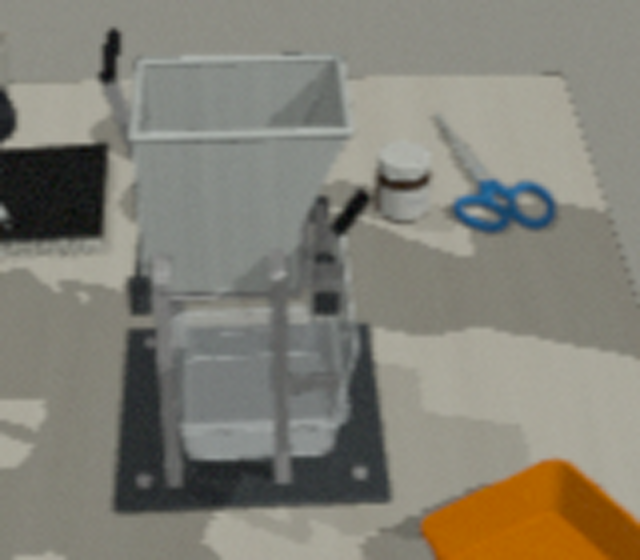

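In the enlarged crops I can see:
- **Top crop:** rim corners at (155,122), (365,118), (376,386) and (163,390), front plate corners at (97,498) and (420,488), knob at (292,425), handle from (435,86) to (568,84), four corks.
- **Side crop:** knob from (337,230) to (365,195), handle at (110,50).

I'll measure the pose from these.

```bash
cat > h.py <<'E'
import numpy as np, cv2
from scipy.spatial.transform import Rotation as Rot
def ray(d,u,v):
    R=np.array(d["R"]);t=np.array(d["t"])
    c=-R.T@t; r=R.T@np.array([(u-d["cx"])/d["fx"],(v-d["cy"])/d["fy"],1]); return c,r/np.linalg.norm(r)
def onz(d,u,v,z):
    c,r=ray(d,u,v); return c+r*(z-c[2])/r[2]
def tri(obs):
    A=np.zeros((3,3));b=np.zeros(3)
    for d,u,v in obs:
        c,r=ray(d,u,v);P=np.eye(3)-np.outer(r,r);A+=P;b+=P@c
    X=np.linalg.solve(A,b)
    return X,[np.linalg.norm((np.eye(3)-np.outer(r,r))@(X-c)) for c,r in [ray(*o) for o in obs]]
def proj(d,X):
    p=np.array(d["R"])@np.asarray(X)+np.array(d["t"]);return np.array([d["cx"]+d["fx"]*p[0]/p[2],d["cy"]+d["fy"]*p[1]/p[2]])
E
python3 - <<'E'
from h import *
from workcell import bot
T=bot.read_camera("top");S=bot.read_camera("side")
t=lambda a,b:(270+(a-2)/5,125+(b-2)/5)
s=lambda a,b:(240+(a-1.5)/4,140+(b-1.5)/4)
np.set_printoptions(precision=4,suppress=True)
names=["RL","RR","FR","FL"]
P=[onz(T,*t(*p),.25) for p in [(155,122),(365,118),(376,386),(163,390)]]
for n,p in zip(names,P):print(n,p)
Q=[onz(T,*t(*p),.006) for p in [(97,498),(420,488)]]
print("plate F L,R",Q,np.linalg.norm(Q[0]-Q[1]))
v=P[0]-P[1]+P[3]-P[2];y=np.arctan2(-v[0],v[1]);print("yaw rim",y,"widths",np.linalg.norm(P[0]-P[1]),np.linalg.norm(P[3]-P[2]),np.linalg.norm(P[0]-P[3]))
v=Q[0]-Q[1];print("yaw plate",np.arctan2(-v[0],v[1]))
print("side plate", [onz(S,*s(*p),.006) for p in [(115,510),(390,500),(368,325)]])
print("side rim", [onz(S,*s(*p),.25) for p in [(131,136),(352,134),(345,58),(138,60)]])
print("knob tip",tri([(T,*t(293,445)),(S,*s(365,195))]))
print("handle mid/ends", tri([(T,*t(437,86)),(S,*s(106,78))]),tri([(T,*t(568,84)),(S,*s(115,32))]))
print("jar", onz(T,*t(718,545),.055))
E
```

```text
RL [0.6565 0.0597 0.25  ]
RR [ 0.6582 -0.0393  0.25  ]
FR [ 0.5303 -0.0424  0.25  ]
FL [0.5287 0.0557 0.25  ]
plate F L,R [array([0.5041, 0.0989, 0.006 ]), array([ 0.5094, -0.0871,  0.006 ])] 0.18613643415517694
yaw rim 0.016977117797321313 widths 0.0989539129417443 0.09813120666701937 0.12783281495983306
yaw plate 0.028771400375999907
side plate [array([0.6769, 0.1093, 0.006 ]), array([0.5013, 0.105 , 0.006 ]), array([ 0.5055, -0.0805,  0.006 ])]
side rim [array([0.6538, 0.0571, 0.25  ]), array([0.5265, 0.0584, 0.25  ]), array([ 0.5266, -0.0361,  0.25  ]), array([ 0.6562, -0.0371,  0.25  ])]
knob tip (array([ 0.514 , -0.0074,  0.1663]), [np.float64(0.00015919281701467806), np.float64(0.0001591928170148504)])
handle mid/ends (array([ 0.6831, -0.0773,  0.2165]), [np.float64(0.0010131322143505585), np.float64(0.0010131322143503067)]) (array([ 0.6827, -0.141 ,  0.2186]), [np.float64(0.0015976168579804424), np.float64(0.0015976168579803416)])
jar [ 0.4723 -0.2451  0.055 ]
```

The measurements agree with the given sizes:
- The rim is 98 mm wide.
- The lever grip is at z 0.217 (135 + 82 expected).
- The handle is 64 mm long.
- The knob tip fits the bolt geometry.

This puts the hopper origin at about (0.6085, 0.009) with yaw 0.024. Next I'll check IK for all the poses.

```bash
cat >> h.py <<'E'
O=np.array([0.6085,0.0092,0.]);YAW=0.024;RH=Rot.from_euler('z',YAW)
KY=-0.0143   # knob hopper y, home
LY=-0.120    # lever grip hopper y
def H(x,y,z): return O+RH.apply([x,y,z])
def knob_pose(y,back=0.004,lean=35,flip=1):
    a=np.radians(lean);z=np.array([np.sin(a),0,-np.cos(a)]);x=np.array([0,flip*1.,0])
    R=RH*Rot.from_matrix(np.c_[x,np.cross(z,x),z])
    g=np.array([-.0867,y,.1584])
    return O+RH.apply(g+z*(0.019-back)),R.as_rotvec()
def lever_pose(th,tilt,back=0.0,flip=1):
    # th: door angle; tilt (rad) of tool to front (tool comes from up-front)
    phi=th-np.radians(15)  # to front
    g=np.array([.050-.085*np.sin(phi),LY,.135+.085*np.cos(phi)])
    z=np.array([np.sin(tilt),0,-np.cos(tilt)]);y=np.array([0,flip*-1.,0]);x=np.cross(y,z)
    R=RH*Rot.from_matrix(np.c_[x,y,z])
    return O+RH.apply(g+z*(0.019-back)),R.as_rotvec()
E
python3 - <<'E'
from h import *
from workcell import bot
np.set_printoptions(precision=3,suppress=True)
for f in (1,-1):
  print("flip",f)
  for n,p in [("pre",knob_pose(KY,.09,flip=f)),("grip",knob_pose(KY,flip=f)),("drawn",knob_pose(KY-.04,flip=f)),
    ("lpre",lever_pose(0,0,.09,f)),("l0",lever_pose(0,0,0,f)),("l05",lever_pose(.7,.3,0,f)),("l1",lever_pose(1.35,.75,0,f))]:
    q=bot.inverse_kinematics(*p);print(n,p[0],None if q is None else np.array(q))
E
```

```text
flip 1
pre [ 0.481 -0.008  0.217] [-0.484 -0.735  2.374  0.342  0.981 -2.194]
grip [ 0.531 -0.007  0.146] [-0.405 -0.441  2.348  0.378  0.703 -2.223]
drawn [ 0.532 -0.047  0.146] [-0.518 -0.423  2.336  0.454  0.741 -2.375]
lpre [ 0.683 -0.109  0.288] [-0.332  0.429  1.076 -0.     1.636 -0.356]
l0 [ 0.683 -0.109  0.198] [-0.332  0.456  1.215 -0.     1.471 -0.356]
l05 [ 0.631 -0.11   0.194] [-0.434  0.077  1.708  0.148  1.09  -0.509]
l1 [ 0.599 -0.111  0.161] [-0.632 -0.239  2.236  0.754  0.652 -1.154]
flip -1
pre [ 0.481 -0.008  0.217] [-0.484 -0.735  2.374  0.342  0.981  0.947]
grip [ 0.531 -0.007  0.146] [-0.405 -0.441  2.348  0.378  0.703  0.918]
drawn [ 0.532 -0.047  0.146] [-0.518 -0.423  2.336  0.454  0.741  0.767]
lpre [ 0.683 -0.109  0.288] [-0.332  0.429  1.076 -0.     1.636  2.785]
l0 [ 0.683 -0.109  0.198] [-0.332  0.456  1.215 -0.     1.471  2.785]
l05 [ 0.631 -0.11   0.194] [-0.434  0.077  1.708  0.148  1.09   2.633]
l1 [ 0.599 -0.111  0.161] [-0.632 -0.239  2.236  0.754  0.652  1.988]
```

Run:
```python
from h import *
from workcell import bot
np.set_printoptions(precision=3,suppress=True)
d=bot.read_camera("wrist");c=-np.array(d["R"]).T@d["t"]
Rt=Rot.from_rotvec(bot.current_tool_rot())
print("cam in tool",Rt.inv().apply(c-bot.current_ee_pos()))
for f in (1,-1):
  print(f,"tool y in world, knob:",Rot.from_rotvec(knob_pose(0,flip=f)[1]).apply([0,1,0]),"lever",Rot.from_rotvec(lever_pose(0,0,flip=f)[1]).apply([0,1,0]))
```

```text
cam in tool [-0.    -0.078 -0.194]
1 tool y in world, knob: [0.819 0.02  0.574] lever [ 0.024 -1.     0.   ]
-1 tool y in world, knob: [-0.819 -0.02  -0.574] lever [-0.024  1.     0.   ]
```

Run:
```python
from h import *
from workcell import bot
np.set_printoptions(precision=3,suppress=True)
p,r=knob_pose(KY,.09,flip=1)
bot.goto(p+np.array([-.06,.05,.09]),r)
bot.set_gripper(0.6,15)
bot.line_to(p,r)
print(bot.current_clock(),bot.current_ee_pos(),bot.current_contact_force())
W=bot.read_camera("wrist");cv2.imwrite("pics/w1.png",W["pixels"])
T=bot.read_camera("top")["pixels"];cv2.imwrite("pics/t1.png",cv2.resize(T[125:265,250:430],None,fx=4,fy=4,interpolation=cv2.INTER_CUBIC))
print("expected knob grip px",proj(W,H(-.0867,KY,.1584)),"tip",proj(W,H(-.0867-.0065,KY,.1584+.01)))
```

```text
Traceback (most recent call last):
workcell.MotionError: the arm cannot take that pose within its joint ranges
```

Run:
```python
from h import *
from workcell import bot
np.set_printoptions(precision=3,suppress=True)
p,r=knob_pose(KY,.08,flip=1)
q=None
for lean in (35,25,15):
  r2=knob_pose(KY,.08,flip=1,lean=lean)[1]
  for dx in (0,.03,-.03):
    for dy in (.1,.15,.05):
      for dz in (.12,.08):
        if q is None:
          w=p+np.array([dx,dy,dz]);q=bot.inverse_kinematics(w,r2)
          if q is not None: print(lean,dx,dy,dz,np.array(q)); best=(w,r2)
bot.goto(*best)
bot.set_gripper(0.6,15)
bot.goto(p,r)
print(bot.current_clock(),bot.current_ee_pos(),bot.current_contact_force())
W=bot.read_camera("wrist");cv2.imwrite("pics/w1.png",W["pixels"])
T=bot.read_camera("top")["pixels"];cv2.imwrite("pics/t1.png",cv2.resize(T[125:265,250:430],None,fx=4,fy=4,interpolation=cv2.INTER_CUBIC))
print("expected knob grip px",proj(W,H(-.0867,KY,.1584)),"tip",proj(W,H(-.0867-.0065,KY,.1584+.01)))
```

```text
35 0 0.1 0.12 [-0.116 -0.688  2.135  0.09   1.09  -1.727]
3.4917 [ 0.488 -0.008  0.21 ] [ 0.216 -0.115  0.539]
expected knob grip px [322.584 206.643] tip [322.581 211.797]
```

View pics/w1.png

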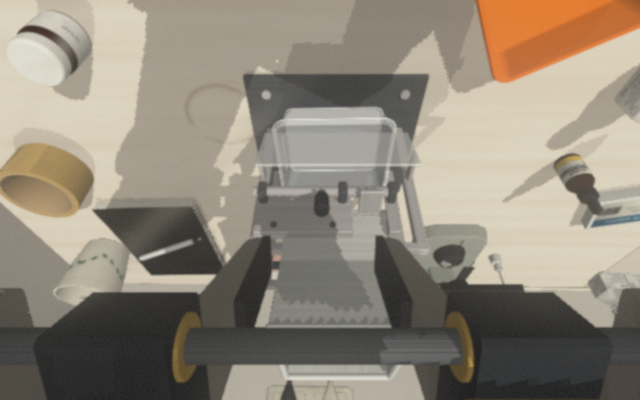

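View pics/t1.png

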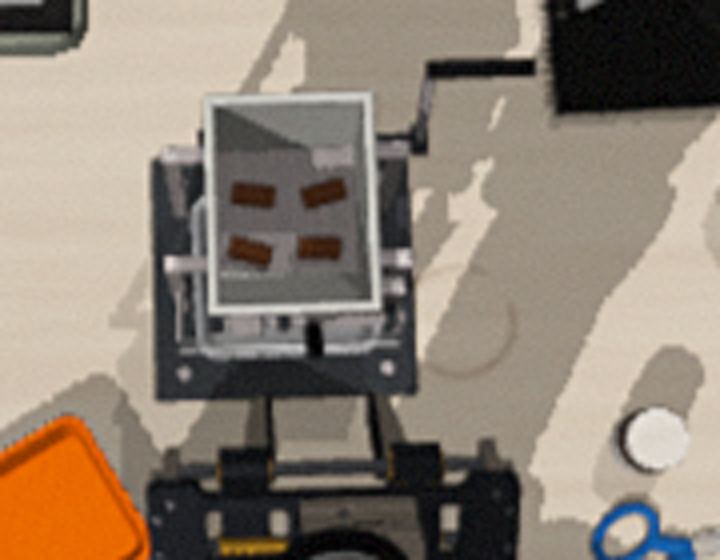

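The wrist view shows the knob at (321,205) against a predicted (322,207), centred between the jaws, with guides at (262,192), (343,192) and (392,192). The top view shows all four corks in place. Now I'll advance and grip.

Run:
```python
from h import *
from workcell import bot
np.set_printoptions(precision=3,suppress=True)
p,r=knob_pose(KY,.03,flip=1);bot.line_to(p,r);print(bot.current_contact_force())
p,r=knob_pose(KY,.004,flip=1);bot.line_to(p,r,max_speed=.06);print(bot.current_contact_force())
bot.set_gripper(0.0,20)
print(bot.current_clock(),bot.current_opening()*92,bot.current_ee_pos(),bot.current_contact_force())
W=bot.read_camera("wrist");cv2.imwrite("pics/w2.png",W["pixels"])
```

```text
[0.637 0.291 0.263]
[0.03  0.23  0.362]
5.4417 9.424809826987936 [ 0.531 -0.007  0.146] [ 0.579 -2.097 -0.395]
```

View pics/w2.png

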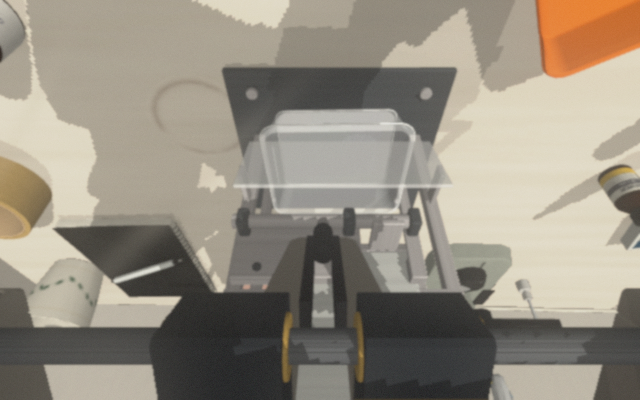

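The jaws hold the knob (opening 9.4 mm on a 12 mm pin, which suggests soft pads). It sits at (322,235) between the fingers. Next I'll draw the bolt, watching the force.

Run:
```python
from h import *
from workcell import bot
np.set_printoptions(precision=3,suppress=True)
for s in (.015,.034,.0375,.039,.040):
    p,r=knob_pose(KY-s,.004,flip=1);bot.line_to(p,r,max_speed=.06)
    f=bot.current_contact_force();print(s,f,bot.current_ee_pos())
    if abs(f[1])>15: break
bot.hold(.2)
W=bot.read_camera("wrist");cv2.imwrite("pics/w3.png",W["pixels"])
print(bot.current_clock(),bot.current_opening()*92)
```

```text
0.015 [-1.122 -1.94   0.54 ] [ 0.531 -0.022  0.146]
0.034 [ 0.44  -1.611 -0.006] [ 0.532 -0.041  0.146]
0.0375 [-1.296  1.081  0.875] [ 0.532 -0.044  0.146]
0.039 [-0.874  2.034  1.459] [ 0.532 -0.046  0.146]
0.04 [0.257 5.707 2.156] [ 0.532 -0.046  0.146]
7.3583 9.426852181823207
```

View pics/w3.png

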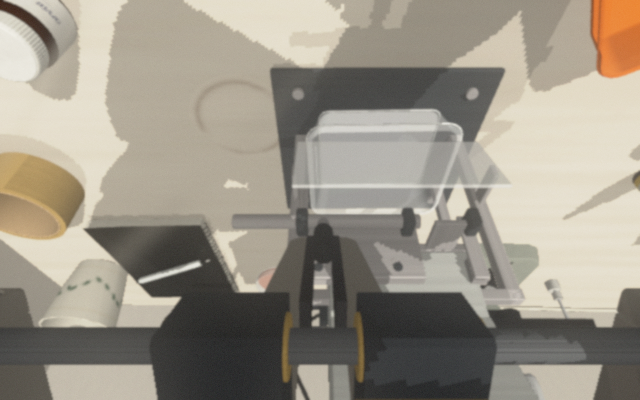

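The bolt extends past the left guide and the force rises at 40 mm, so it is at its stop. Now I'll release, retract and go above the lever.

Run:
```python
from h import *
from workcell import bot
np.set_printoptions(precision=3,suppress=True)
bot.set_gripper(0.55,20)
p,r=knob_pose(KY-.0395,.085,flip=1);bot.line_to(p,r,max_speed=.2)
l,rl=lever_pose(0,0,.12); m=np.array([.52,-.11,.36]); rm=lever_pose(0,.3)[1]
print(bot.inverse_kinematics(m,rm) is not None)
bot.goto(m,rm); bot.goto(l,rl)
print(bot.current_clock(),bot.current_ee_pos(),bot.current_contact_force())
W=bot.read_camera("wrist");cv2.imwrite("pics/w4.png",W["pixels"])
g=lever_pose(0,0,.019)[0]
u=RH.apply([0,.033,0]);print("pred handle mid, ends",proj(W,g),proj(W,g+u),proj(W,g-u))
T=bot.read_camera("top")["pixels"];cv2.imwrite("pics/t4.png",cv2.resize(T[105:245,250:430],None,fx=4,fy=4,interpolation=cv2.INTER_CUBIC))
S=bot.read_camera("side")["pixels"];cv2.imwrite("pics/s4.png",cv2.resize(S[60:280,220:420],None,fx=2.7,fy=2.7,interpolation=cv2.INTER_CUBIC))
```

```text
True
11.0583 [ 0.683 -0.109  0.319] [0.444 0.54  0.158]
pred handle mid, ends [323.829 194.031] [323.892 156.795] [323.77  229.146]
```

View pics/w4.png

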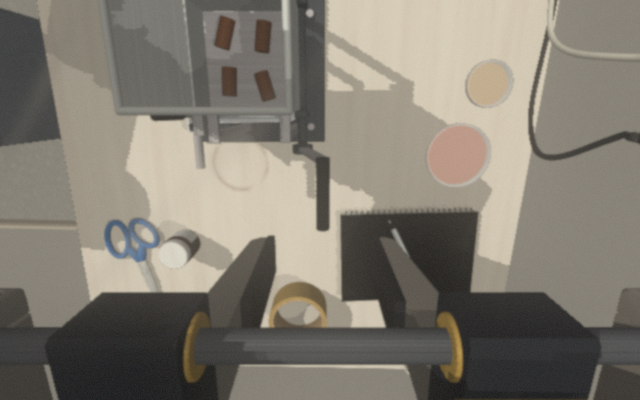

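View pics/t4.png

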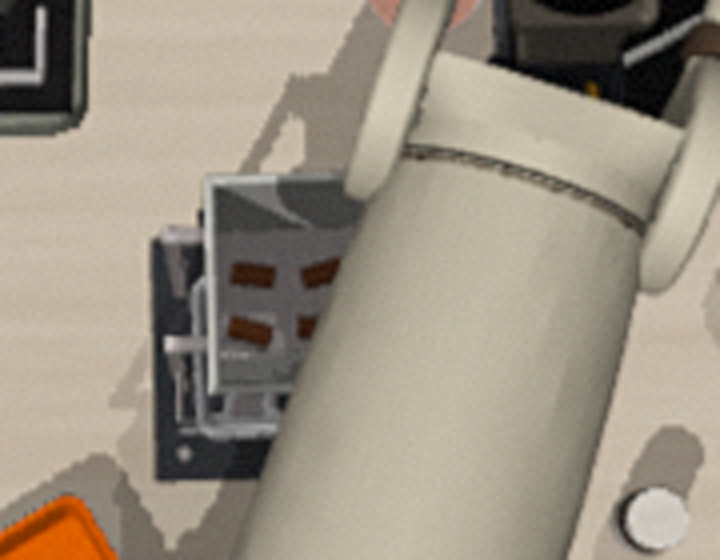

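View pics/s4.png

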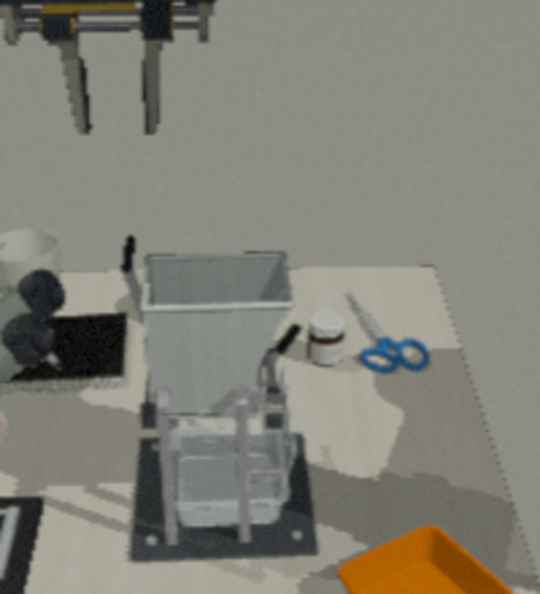

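The wrist view shows the handle from (322,158) to (323,229), against a predicted (324,157) to (324,229), so it matches within 2 px. The door is still shut with the corks on it. Now I'll descend and grip.

Run:
```python
from h import *
from workcell import bot
np.set_printoptions(precision=3,suppress=True)
p,r=lever_pose(0,0,.002);bot.line_to(p,r,max_speed=.12);print(bot.current_contact_force())
bot.set_gripper(0.0,25)
print(bot.current_clock(),bot.current_opening()*92,bot.current_contact_force())
for th in (.1,.2):
    p,r=lever_pose(th,th/1.35*.8,.002);bot.line_to(p,r,max_speed=.08)
    print(th,bot.current_contact_force(),bot.current_ft_torque())
W=bot.read_camera("wrist");cv2.imwrite("pics/w5.png",W["pixels"])
S=bot.read_camera("side")["pixels"];cv2.imwrite("pics/s5.png",cv2.resize(S[130:280,220:420],None,fx=4,fy=4,interpolation=cv2.INTER_CUBIC))
for th in (.4,.6,.8,1.,1.2,1.35): print(bot.inverse_kinematics(*lever_pose(th,th/1.35*.8,.002)))
```

```text
[-0.122 -0.029  0.27 ]
13.175 0.4993902739609231 [-0.335 -0.022 -0.653]
0.1 [-0.207  0.159  0.248] [-0.114  0.118  0.004]
0.2 [-0.781 -0.314 -0.347] [-0.05   0.077  0.032]
[-0.4    0.177  1.57   0.105  1.18  -0.453]
[-0.443  0.052  1.736  0.183  1.041 -0.534]
[-0.492 -0.06   1.894  0.29   0.908 -0.649]
[-0.547 -0.155  2.044  0.44   0.788 -0.81 ]
[-0.608 -0.228  2.182  0.651  0.689 -1.038]
[-0.655 -0.262  2.277  0.858  0.638 -1.261]
```

View pics/w5.png

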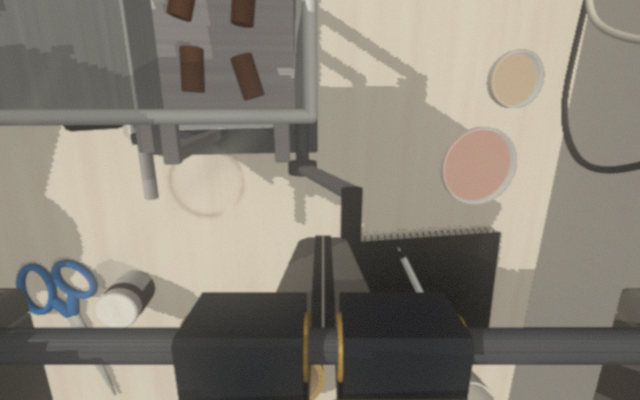

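View pics/s5.png

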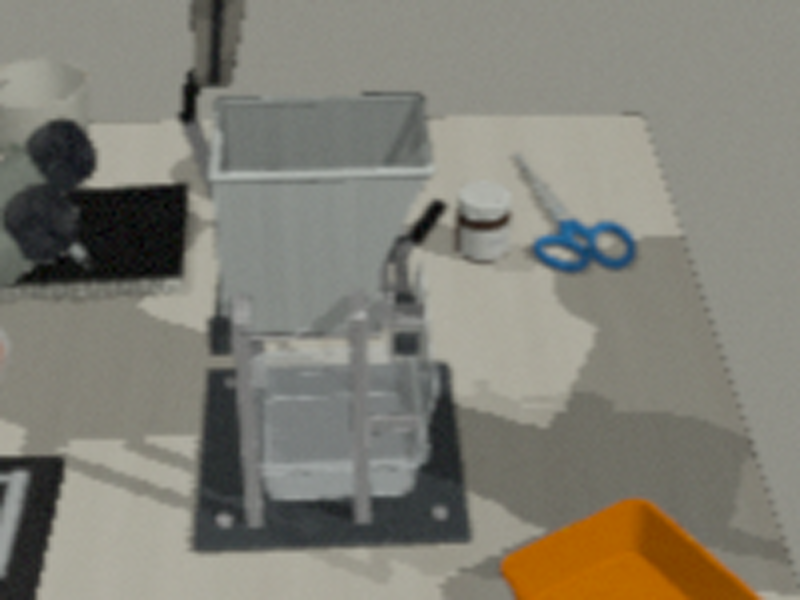

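The gripper closed on nothing (0.5 mm) and the handle, now at (350,190–240) in the wrist view, did not follow. I need to check where the fingers actually are.

Run:
```python
from h import *
from workcell import bot
np.set_printoptions(precision=4,suppress=True)
p,r=lever_pose(.2,.2/1.35*.8,.002);print(p,bot.current_ee_pos(),r,bot.current_tool_rot(),bot.current_clock())
W=bot.read_camera("wrist")
print("TCP px",proj(W,bot.current_ee_pos()))
g=lever_pose(0,0,.019)[0];u=RH.apply([0,.033,0]);print("handle shut",g,proj(W,g),proj(W,g+u),proj(W,g-u))
S=bot.read_camera("side");print("side: TCP",proj(S,bot.current_ee_pos()),"handle",proj(S,g+u),proj(S,g-u))
a=S["pixels"][125:175,255:305];cv2.imwrite("pics/s6.png",cv2.resize(a,None,fx=11,fy=11,interpolation=cv2.INTER_CUBIC))
cv2.imwrite("pics/w6.png",cv2.resize(W["pixels"][140:300,260:420],None,fx=3.7,fy=3.7,interpolation=cv2.INTER_CUBIC))
```

```text
[ 0.6686 -0.1094  0.203 ] [ 0.6697 -0.1097  0.2038] [-3.1344 -0.0376 -0.186 ] [-3.135  -0.0376 -0.1865] 13.775
TCP px [324.3486 236.3425]
handle shut [ 0.6834 -0.109   0.2171] [351.0371 243.5034] [352.4203 187.0656] [349.7745 295.0185]
side: TCP [272.1011 157.5935] handle [265.9073 159.0606] [267.374  147.7859]
```

View pics/s6.png

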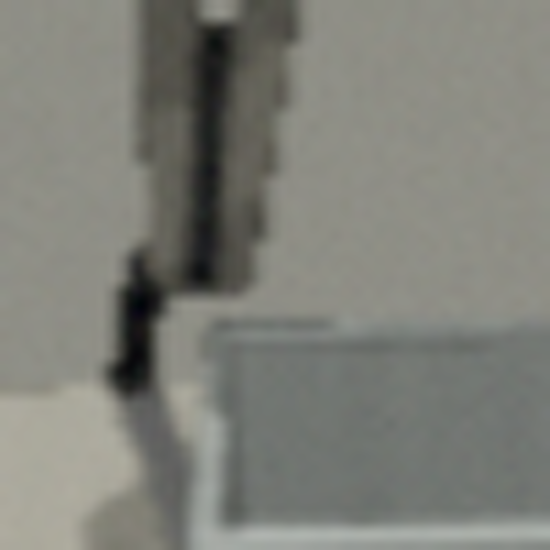

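View pics/w6.png

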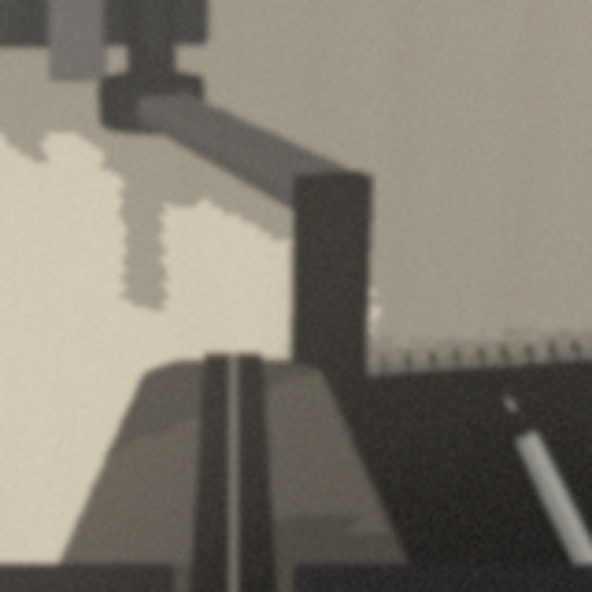

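The visible fingertips sit at row about 151.5 in the side view, while the reported TCP projects to row 157.6. The handle itself projects correctly. So the fingers seem to end short of the stated TCP, and I'll quantify by how much.

Run:
```python
from h import *
from workcell import bot
np.set_printoptions(precision=2,suppress=True)
S=bot.read_camera("side");W=bot.read_camera("wrist")
e=np.array(bot.current_ee_pos());R=Rot.from_rotvec(bot.current_tool_rot())
for y in (-.01,0,.01):
  for z in (0,-.01,-.02,-.03):
    X=e+R.apply([0,y,z]);print(y,z,"side",proj(S,X),"wrist",proj(W,X))
```

```text
-0.01 0 side [272.05 159.48] wrist [323.94 220.51]
-0.01 -0.01 side [272.24 156.19] wrist [324.03 226.23]
-0.01 -0.02 side [272.42 152.87] wrist [324.12 232.55]
-0.01 -0.03 side [272.62 149.51] wrist [324.22 239.56]
0 0 side [272.23 157.74] wrist [323.92 236.24]
0 -0.01 side [272.41 154.47] wrist [324.   242.66]
0 -0.02 side [272.6  151.16] wrist [324.09 249.72]
0 -0.03 side [272.79 147.82] wrist [324.19 257.55]
0.01 0 side [272.4  156.02] wrist [323.89 251.58]
0.01 -0.01 side [272.59 152.77] wrist [323.97 258.64]
0.01 -0.02 side [272.77 149.48] wrist [324.06 266.41]
0.01 -0.03 side [272.96 146.15] wrist [324.16 275.  ]
```

Both views give the same answer (side row 151.4, wrist row 235.7). The fingers end about 24 mm short of the reported TCP, so the knob had only been held by its tip. I'll add a 24 mm tool correction and grip the lever again.

```bash
sed -i 's/z\*(0.019-back)/z*(0.019+TIP-back)/; s/^KY=/TIP=0.024\nKY=/' h.py; grep -n TIP h.py
python3 - <<'E'
from h import *
from workcell import bot
np.set_printoptions(precision=3,suppress=True)
for th in (0,.4,.8,1.2,1.35): print(bot.inverse_kinematics(*lever_pose(th,th/1.35*.7,.004)))
p,r=lever_pose(.2,.12,.004);e=np.array(bot.current_ee_pos())
bot.line_to(e+[0,0,.06],max_speed=.2)
bot.set_gripper(.55,25)
bot.line_to(*lever_pose(0,0,.07),max_speed=.2)
p,r=lever_pose(0,0,.004);bot.line_to(p,r,max_speed=.1);print(bot.current_contact_force())
bot.set_gripper(0.0,25)
print(bot.current_clock(),bot.current_opening()*92,bot.current_contact_force(),bot.current_ee_pos())
S=bot.read_camera("side")["pixels"];cv2.imwrite("pics/s7.png",cv2.resize(S[125:175,255:305],None,fx=8,fy=8,interpolation=cv2.INTER_CUBIC))
W=bot.read_camera("wrist")["pixels"];cv2.imwrite("pics/w7.png",cv2.resize(W[140:300,240:400],None,fx=3.,fy=3.,interpolation=cv2.INTER_CUBIC))
E
```

```text
17:TIP=0.024
25:    return O+RH.apply(g+z*(0.019+TIP-back)),R.as_rotvec()
32:    return O+RH.apply(g+z*(0.019+TIP-back)),R.as_rotvec()
[-0.332  0.467  1.239 -0.     1.436 -0.356]
[-0.39   0.226  1.552  0.09   1.175 -0.441]
[-0.465  0.021  1.838  0.239  0.925 -0.599]
[-0.556 -0.125  2.093  0.518  0.701 -0.9  ]
[-0.592 -0.156  2.177  0.681  0.633 -1.074]
[-0.68  -0.172  0.083]
17.0667 10.920740329924367 [-2.204  0.318  0.695] [ 0.683 -0.109  0.178]
```

View pics/s7.png

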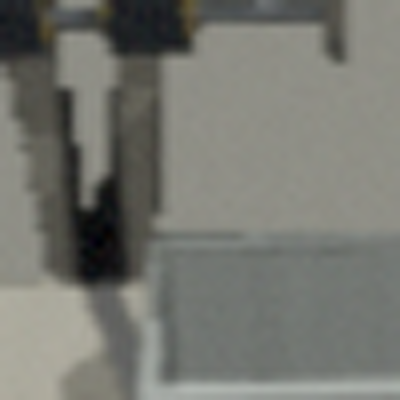

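View pics/w7.png

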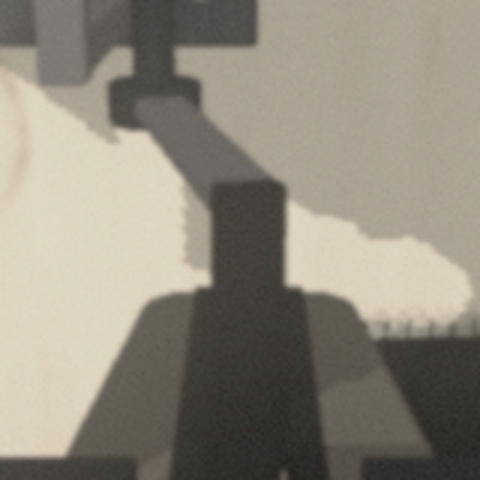

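The bar is now between the pads, with the opening at 10.9 mm. Next I'll swing the door open.

Run:
```python
from h import *
from workcell import bot
np.set_printoptions(precision=2,suppress=True)
for th in (.15,.35,.55,.75,.95,1.12,1.25,1.31,1.34):
    p,r=lever_pose(th,th/1.35*.7,.004);bot.line_to(p,r,max_speed=.12)
    f=bot.current_contact_force();print(th,f,bot.current_ft_torque(),bot.current_opening()*92)
    if np.linalg.norm(f)>25: break
bot.hold(.3)
print(bot.current_clock(),bot.current_contact_force(),bot.current_ee_pos(),p)
for n in ("top","side"):
    I=bot.read_camera(n)["pixels"]; a=I[125:265,250:430] if n=="top" else I[140:290,230:410]
    cv2.imwrite(f"pics/{n}8.png",cv2.resize(a,None,fx=4,fy=4,interpolation=cv2.INTER_CUBIC))
cv2.imwrite("pics/w8.png",bot.read_camera("wrist")["pixels"])
```

```text
0.15 [-0.53  0.87 -0.59] [-0.07  0.18  0.07] 11.059158205372162
0.35 [-2.71  0.28 -1.97] [0.03 0.73 0.09] 11.214244423940157
0.55 [ -0.89   1.47 -10.11] [0.24 0.97 0.11] 11.27292105336373
0.75 [  9.2    4.59 -21.24] [0.55 0.41 0.28] 11.031662050376823
0.95 [ 17.     9.09 -23.47] [ 1.18 -0.2   0.67] 10.956225956473231
18.7833 [ 12.32   7.37 -20.37] [ 0.63 -0.11  0.16] [ 0.63 -0.11  0.17]
```

View pics/top8.png

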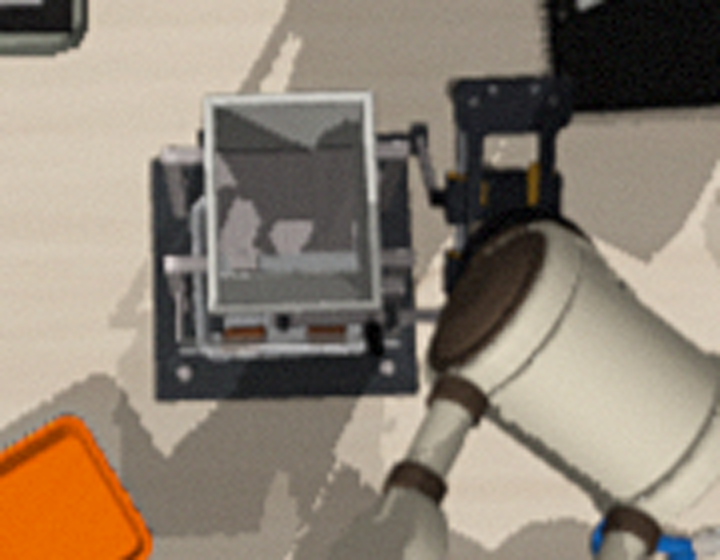

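View pics/side8.png

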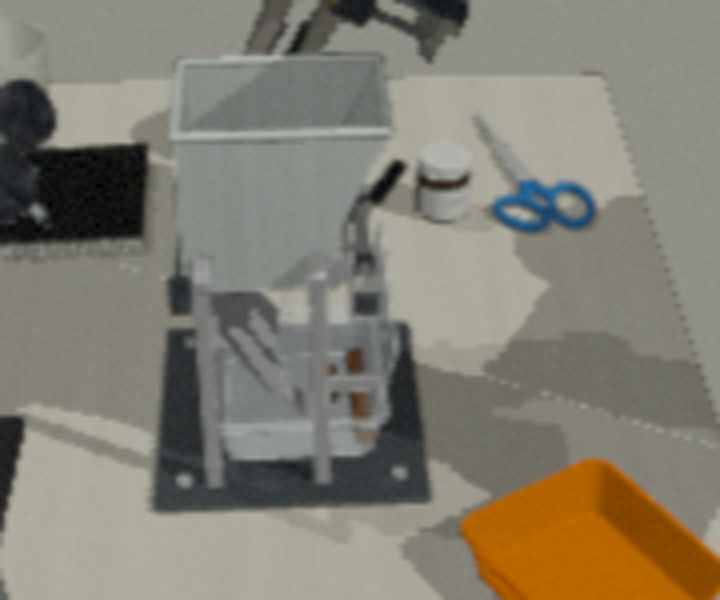

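View pics/w8.png

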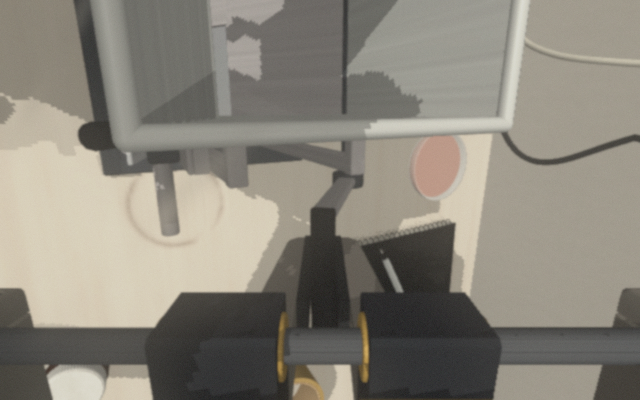

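The door is part open (about 0.95 rad), the hopper is empty, and corks show at the front of the box (top crop (243,333), (328,333)). The force has a radial component, pulling the bar outward, so I'll relieve it compliantly before going on.

Run:
```python
from h import *
from workcell import bot
np.set_printoptions(precision=4,suppress=True)
p,r=lever_pose(.95,.95/1.35*.7,.004)
e0=np.array(bot.current_ee_pos());print("act-cmd",e0-p)
off=np.zeros(3)
for i in range(3):
    f=np.array(bot.current_contact_force());off+=f*1e-4
    bot.line_to(p+off,r,max_speed=.05);print(off,bot.current_contact_force(),np.array(bot.current_ee_pos())-p,bot.current_ft_torque())
print(bot.current_clock())
```

```text
act-cmd [ 0.0003  0.0031 -0.0029]
[ 0.0012  0.0008 -0.0022] [-1.0627  6.8218 -5.8778] [ 0.0024  0.0028 -0.0019] [1.0299 1.0315 0.623 ]
[ 0.0011  0.0014 -0.0027] [-1.881  5.502 -4.411] [ 0.0024  0.0028 -0.0019] [0.7287 1.2188 0.4644]
[ 0.0009  0.002  -0.0032] [-1.4403  4.5233 -3.8444] [ 0.0025  0.0027 -0.0019] [0.6669 1.0803 0.3289]
19.6833
```

```bash
cat >> h.py <<'E'
def arc(bot,ths,off,tilt=lambda th:th/1.35*.7,sp=.1,fmax=25,back=.004):
    # off=[radial,y] correction, hopper frame; relieved along the way
    for th in ths:
        phi=th-np.radians(15);rad=np.array([-np.sin(phi),0,np.cos(phi)]);tan=np.array([-np.cos(phi),0,-np.sin(phi)])
        p,r=lever_pose(th,tilt(th),back)
        bot.line_to(p+RH.apply(rad*off[0]+np.array([0,off[1],0])),r,max_speed=sp)
        f=RH.inv().apply(bot.current_contact_force());fr,ft=f@rad,f@tan
        off=[off[0]+np.clip(fr*1.0e-4,-.0015,.0015),off[1]+np.clip(f[1]*1e-4,-.001,.001)]
        print("%.2f fr %.1f ft %.1f fy %.1f off %s open %.1f"%(th,fr,ft,f[1],np.round(off,4),bot.current_opening()*92))
        if abs(ft)>fmax or np.linalg.norm(f)>32: break
    return off
E
python3 - <<'E'
from h import *
from workcell import bot
np.set_printoptions(precision=2,suppress=True)
off=arc(bot,[1.03,1.1,1.17,1.23,1.28,1.32],[-.003,.002])
bot.hold(.1)
print(off,bot.current_clock(),bot.current_contact_force(),bot.current_ft_torque())
for n in ("top","side"):
    I=bot.read_camera(n)["pixels"]; a=I[125:265,250:430] if n=="top" else I[140:290,230:410]
    cv2.imwrite(f"pics/{n}9.png",cv2.resize(a,None,fx=4,fy=4,interpolation=cv2.INTER_CUBIC))
cv2.imwrite("pics/w9.png",bot.read_camera("wrist")["pixels"])
E
```

```text
1.03 fr -2.0 ft 2.2 fy 4.8 off [-0.  0.] open 11.0
1.10 fr 0.5 ft 0.8 fy 5.4 off [-0.  0.] open 10.6
1.17 fr 2.4 ft 0.0 fy 4.0 off [-0.  0.] open 11.1
1.23 fr -1.5 ft -2.1 fy 3.7 off [-0.  0.] open 11.1
1.28 fr -2.0 ft -2.1 fy -0.5 off [-0.  0.] open 10.7
1.32 fr 3.3 ft -1.2 fy -0.9 off [-0.  0.] open 11.0
[np.float64(-0.0029406594513529086), np.float64(0.0036570265863154635)] 21.2833 [-1.12 -2.2   3.12] [-0.3   0.07 -0.21]
```

View pics/side9.png

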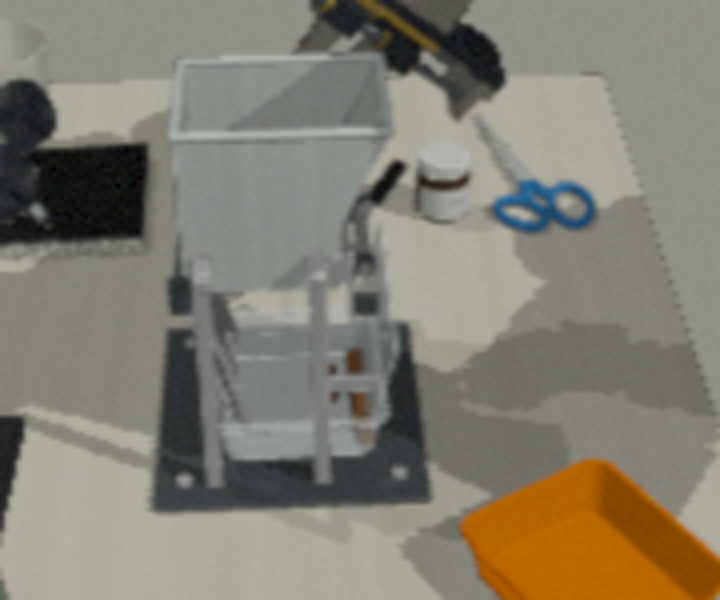

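View pics/top9.png

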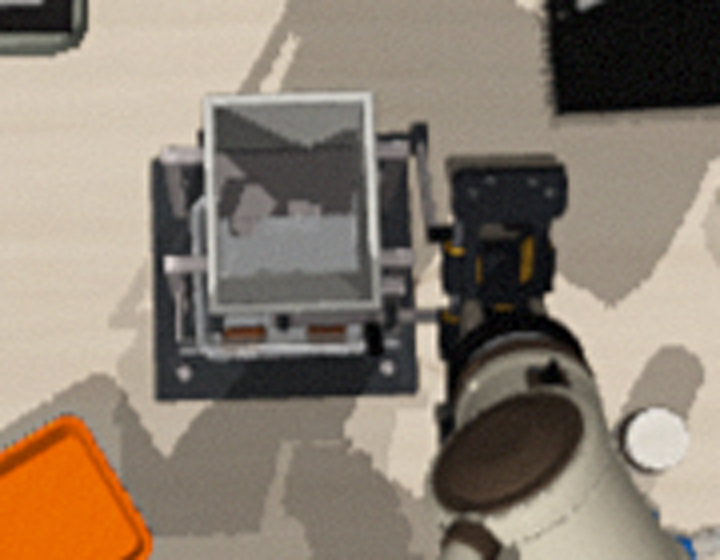

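View pics/w9.png

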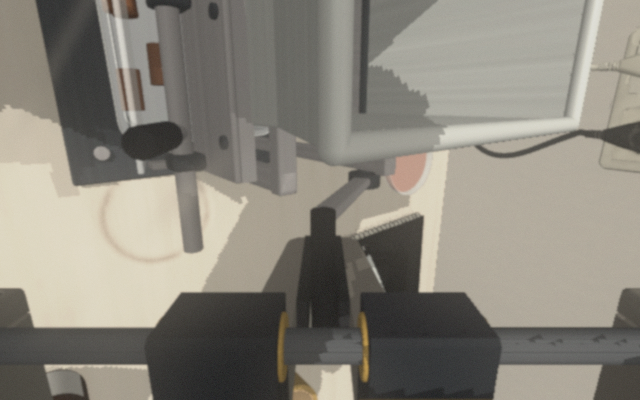

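The handle has followed to about 1.32 rad, and the side view shows the door hanging steeply. I'll push to the stop to be sure, then zoom in on the corks.

Run:
```python
from h import *
from workcell import bot
np.set_printoptions(precision=4,suppress=True)
off=arc(bot,[1.345,1.365,1.385],[-.003,.0035],fmax=9)
bot.hold(.15);print(bot.current_clock(),off,bot.current_contact_force())
T=bot.read_camera("top");S=bot.read_camera("side");W=bot.read_camera("wrist")
cv2.imwrite("pics/top10.png",cv2.resize(T["pixels"][170:225,285:355],None,fx=9,fy=9,interpolation=cv2.INTER_CUBIC))
cv2.imwrite("pics/side10.png",cv2.resize(S["pixels"][195:265,265:340],None,fx=8,fy=8,interpolation=cv2.INTER_CUBIC))
cv2.imwrite("pics/w10.png",cv2.resize(W["pixels"][0:200,0:260],None,fx=3,fy=3,interpolation=cv2.INTER_CUBIC))
for n,d in (("T",T),("S",S),("W",W)):
    h=cv2.cvtColor(d["pixels"],cv2.COLOR_BGR2HSV);m=cv2.inRange(h,(3,90,30),(16,255,190))
    k,_,st,c=cv2.connectedComponentsWithStats(m)
    for i in range(1,k):
        if 8<st[i,4]<900:
            X=onz(d,*c[i],.018);l=RH.inv().apply(X-O)
            if abs(l[0])<.12 and abs(l[1])<.1: print(n,st[i],c[i],"hopper xy at z18",l)
```

```text
1.34 fr -3.5 ft -1.9 fy -3.6 off [-0.0033  0.0031] open 11.0
1.36 fr 3.9 ft -1.8 fy -3.6 off [-0.003   0.0028] open 11.0
1.39 fr -2.2 ft -6.2 fy -1.0 off [-0.0032  0.0027] open 11.2
22.3333 [np.float64(-0.003178870940026177), np.float64(0.0026698630231907464)] [ 4.3989 -0.4759  4.5883]
T [306 207  10   3  22] [310.4545 207.6364] hopper xy at z18 [-0.0574  0.0292  0.018 ]
T [327 206   9   3  14] [331.6429 207.2143] hopper xy at z18 [-0.0578 -0.0316  0.018 ]
S [317 228   3   5  14] [318.0714 230.1429] hopper xy at z18 [-0.0623 -0.0305  0.018 ]
S [318 238   4   6  20] [319.35 240.8 ] hopper xy at z18 [-0.0635  0.016   0.018 ]
W [108   0  10  14  98] [112.7347   5.5612] hopper xy at z18 [-0.0663  0.0192  0.018 ]
W [126   0  10  15 105] [130.981   6.4  ] hopper xy at z18 [-0.0557  0.0204  0.018 ]
W [146  42  23  42 696] [156.9066  62.4526] hopper xy at z18 [-0.0439 -0.0127  0.018 ]
W [120  68  12  42 248] [125.2702  87.8911] hopper xy at z18 [-0.0661 -0.0302  0.018 ]
```

View pics/top10.png

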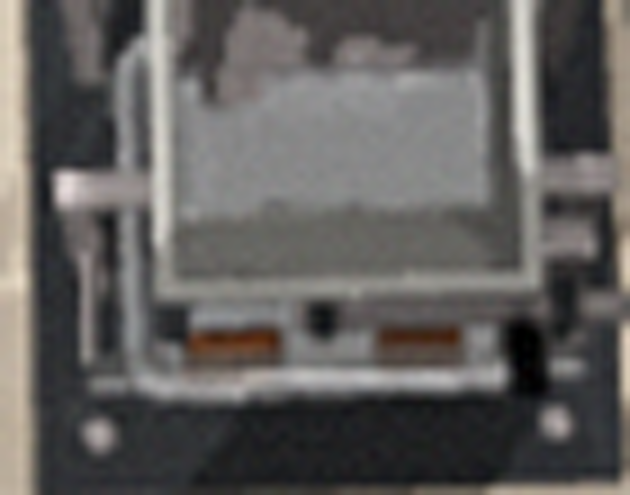

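View pics/side10.png

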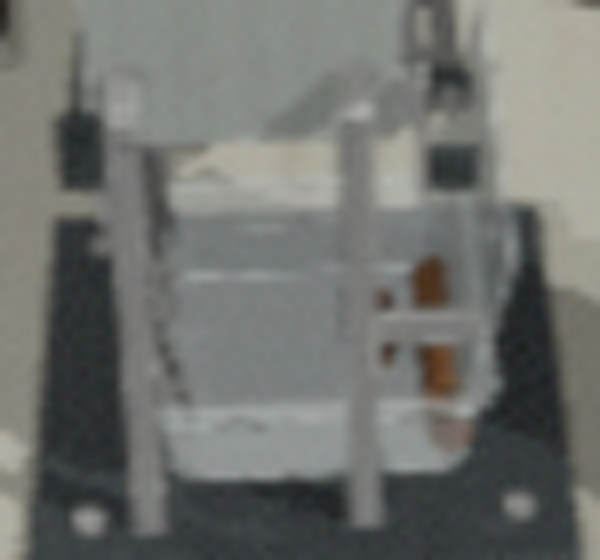

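View pics/w10.png

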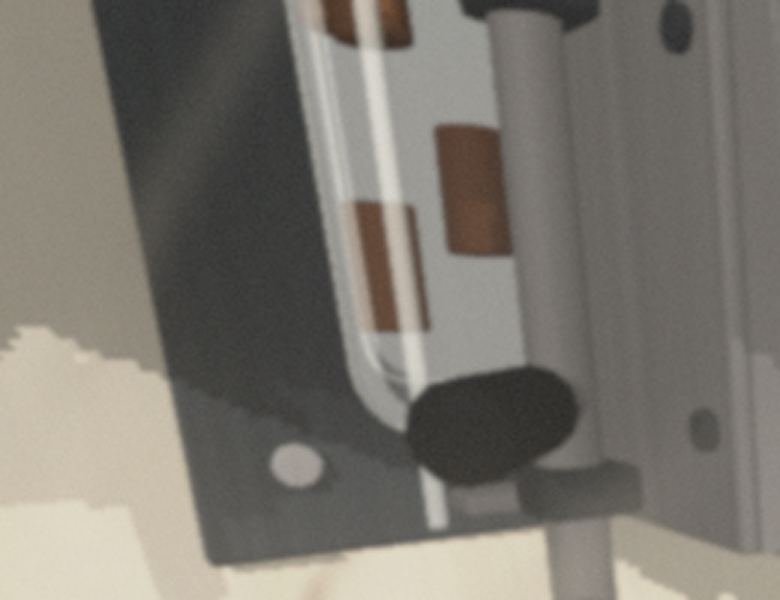

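Three corks are clearly lying in the box, at wrist crop (365,25), (475,190) and (390,265). In the side view something brown peeks out behind the leg at (385,350), which may be the third or fourth. The bin is empty and the door reached its stop (force rise at 1.385). I'll swing it shut, then confirm the fourth cork from the front.

Run:
```python
from h import *
from workcell import bot
np.set_printoptions(precision=4,suppress=True)
off=arc(bot,[1.25,1.1,.95,.8,.65,.5,.35,.2,.1,.04],[-.0032,.0027],sp=.12)
print(bot.current_clock(),bot.current_contact_force())
off=arc(bot,[.01,-.02,-.05],off,sp=.05,fmax=8)
bot.hold(.15);print(bot.current_clock(),off,bot.current_contact_force())
T=bot.read_camera("top");S=bot.read_camera("side")
cv2.imwrite("pics/top11.png",cv2.resize(T["pixels"][125:245,270:430],None,fx=4,fy=4,interpolation=cv2.INTER_CUBIC))
cv2.imwrite("pics/side11.png",cv2.resize(S["pixels"][160:270,265:345],None,fx=5.4,fy=5.4,interpolation=cv2.INTER_CUBIC))
```

```text
1.25 fr 1.3 ft -0.0 fy -3.4 off [-0.0031  0.0024] open 11.2
1.10 fr 7.5 ft -0.1 fy -1.8 off [-0.0023  0.0022] open 11.2
0.95 fr 4.6 ft 2.9 fy -1.4 off [-0.0019  0.002 ] open 11.0
0.80 fr -2.9 ft 2.0 fy 4.2 off [-0.0022  0.0025] open 11.0
0.65 fr -9.3 ft 1.7 fy 5.3 off [-0.0031  0.003 ] open 11.2
0.50 fr -11.4 ft 0.7 fy 6.2 off [-0.0042  0.0036] open 11.3
0.35 fr -11.5 ft 0.9 fy 4.1 off [-0.0054  0.004 ] open 11.4
0.20 fr -11.8 ft 1.2 fy 4.2 off [-0.0065  0.0044] open 11.2
0.10 fr -9.3 ft 1.0 fy 4.8 off [-0.0075  0.0049] open 11.5
0.04 fr -6.3 ft 1.4 fy 4.6 off [-0.0081  0.0054] open 11.1
25.05 [-2.8449  4.5415 -5.8557]
0.01 fr -4.7 ft 3.6 fy 3.1 off [-0.0086  0.0057] open 11.4
-0.02 fr -3.2 ft 3.6 fy 3.1 off [-0.0089  0.006 ] open 11.3
-0.05 fr -1.2 ft 11.4 fy 2.5 off [-0.009   0.0062] open 10.9
25.95 [np.float64(-0.009016591626682835), np.float64(0.006238913151753407)] [-10.5346   2.9707   1.908 ]
```

View pics/top11.png

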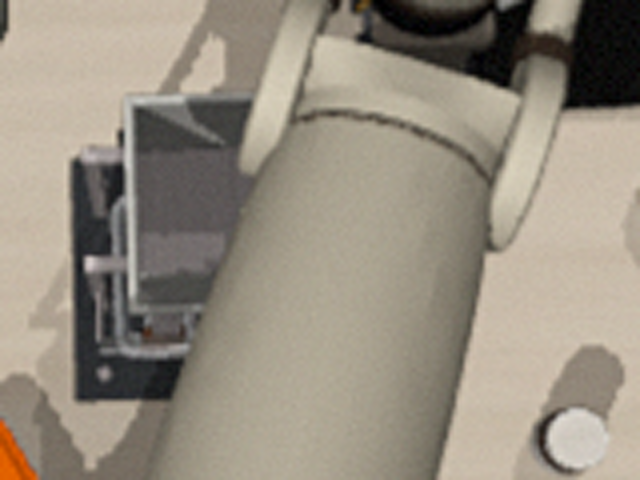

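View pics/side11.png

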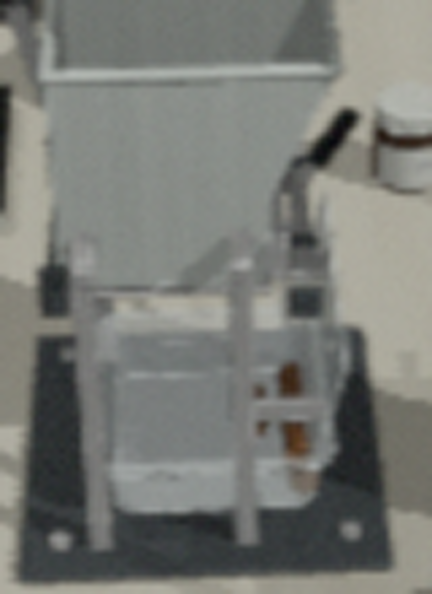

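The door is against its shut stop (force rose to 11 N). I'll release, back straight up and compare the handle with its initial picture.

```bash
python3 - <<'E'
from h import *
from workcell import bot
np.set_printoptions(precision=4,suppress=True)
bot.set_gripper(.5,25)
p=np.array([0.6834,-.109,.319]);r=lever_pose(0,0)[1]
e=np.array(bot.current_ee_pos())
bot.line_to([e[0],e[1],.319],max_speed=.25)
bot.goto(p,r)
print(bot.current_clock(),bot.current_ee_pos(),bot.current_contact_force())
W=bot.read_camera("wrist");cv2.imwrite("pics/w12.png",W["pixels"])
E
python3 - <<'E'
import cv2,numpy as np
for n in ("w4","w12"):
    g=cv2.cvtColor(cv2.imread(f"pics/{n}.png"),cv2.COLOR_BGR2GRAY)
    for row in (165,180,195,210,220): 
        c=np.where(g[row,295:336]<75)[0]+295; print(n,row,c.min() if len(c) else None,c.max() if len(c) else None)
E
```

```text
27.7167 [ 0.6823 -0.109   0.3168] [-0.5135 -0.2222  0.2106]
w4 165 317 328
w4 180 318 327
w4 195 318 327
w4 210 318 327
w4 220 318 327
w12 165 318 329
w12 180 319 328
w12 195 319 328
w12 210 319 328
w12 220 320 328
```

View pics/w12.png

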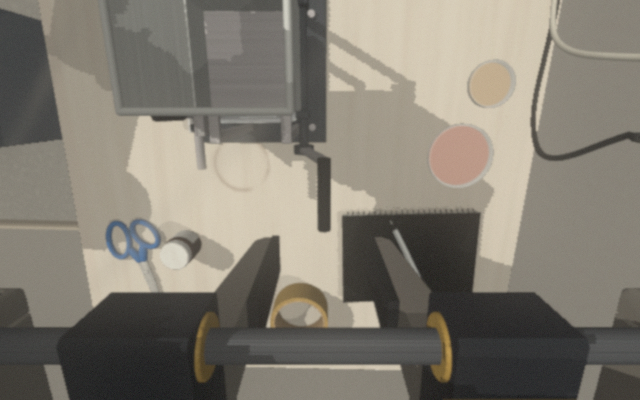

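The handle is back at columns 319–328 (318–327 initially, with the camera about 1 mm off), so the door is shut. Next: return to the front, view the box and the drawn knob.

Run:
```python
from h import *
from workcell import bot
np.set_printoptions(precision=4,suppress=True)
m=np.array([.52,-.11,.36]); rm=lever_pose(0,.3)[1]
p,r=knob_pose(KY-.040,.1,flip=1)
print([bot.inverse_kinematics(*knob_pose(KY-s,b)) is not None for s in (0,.04) for b in (.006,.05,.1)])
bot.goto(m,rm);bot.goto(p,r)
print(bot.current_clock(),bot.current_ee_pos(),bot.current_contact_force())
W=bot.read_camera("wrist");cv2.imwrite("pics/w13.png",W["pixels"])
cv2.imwrite("pics/w13c.png",cv2.resize(W["pixels"][60:260,230:510],None,fx=2.8,fy=2.8,interpolation=cv2.INTER_CUBIC))
print("pred knob",proj(W,H(-.0867,KY-.04,.1584)))
h=cv2.cvtColor(W["pixels"],cv2.COLOR_BGR2HSV);mk=cv2.inRange(h,(3,90,30),(16,255,190))
k,_,st,c=cv2.connectedComponentsWithStats(mk)
for i in range(1,k):
    if 10<st[i,4]<1500:
        l=RH.inv().apply(onz(W,*c[i],.016)-O)
        if abs(l[0])<.12 and abs(l[1])<.1: print(st[i],l)
S=bot.read_camera("side");cv2.imwrite("pics/side13.png",cv2.resize(S["pixels"][160:270,265:345],None,fx=5.4,fy=5.4,interpolation=cv2.INTER_CUBIC))
```

```text
[True, True, True, True, True, True]
30.1667 [ 0.491  -0.0481  0.2057] [ 0.5904  0.7453 -0.1207]
pred knob [322.5995 208.7707]
```

View pics/w13c.png

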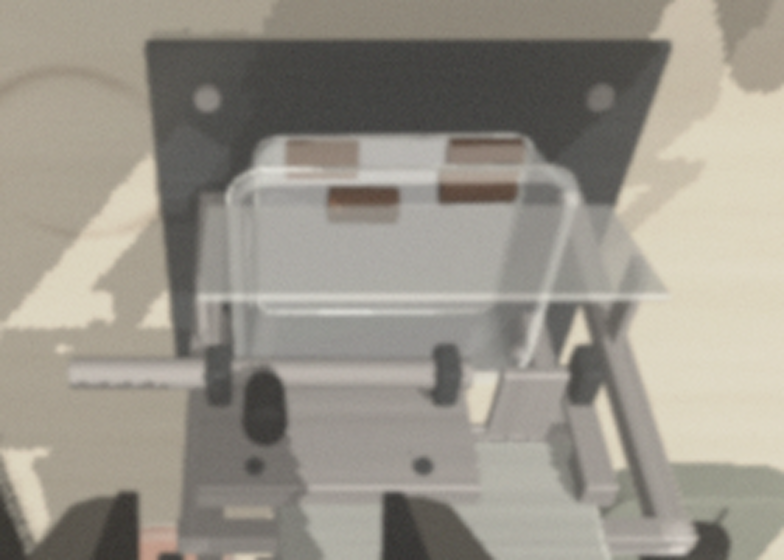

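View pics/w13.png

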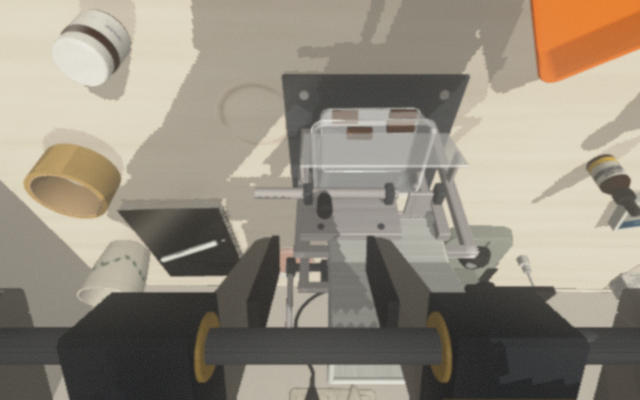

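The drawn knob is at (325,206), as predicted, and the bystanders are untouched. Through the guard I can see cork patches at crop (322,158), (363,203) and a group twice as deep at (485,155)/(480,188). I'll measure whether that group is two corks.

Run:
```python
from h import *
from workcell import bot
np.set_printoptions(precision=1,suppress=True)
W=bot.read_camera("wrist")
f=lambda a,b:(230+(a-.9)/2.8,60+(b-.9)/2.8)
for n,pts in {"left":[(287,140),(358,178)],"mid":[(328,187),(400,222)],"right":[(447,140),(523,178),(438,178),(518,201)]}.items():
    for p in pts: print(n,p,"z8:",1e3*RH.inv().apply(onz(W,*f(*p),.008)-O)[:2],"z23:",1e3*RH.inv().apply(onz(W,*f(*p),.023)-O)[:2])
c=W["pixels"][100:145,320:435];cv2.imwrite("pics/w14.png",cv2.resize(c,None,fx=6.9,fy=6.9,interpolation=cv2.INTER_CUBIC))
```

```text
left (287, 140) z8: [-68. -44.] z23: [-78.8 -44.5]
left (358, 178) z8: [-49.8 -15.1] z23: [-61.6 -17. ]
mid (328, 187) z8: [-45.3 -26.9] z23: [-57.3 -28.2]
mid (400, 222) z8: [-27.    4.2] z23: [-39.8   1.4]
right (447, 140) z8: [-68.   17.8] z23: [-78.9  14.3]
right (523, 178) z8: [-49.8  50.9] z23: [-61.6  45.9]
right (438, 178) z8: [-49.8  16.9] z23: [-61.6  13.5]
right (518, 201) z8: [-38.2  51.3] z23: [-50.5  46.3]
```

View pics/w14.png

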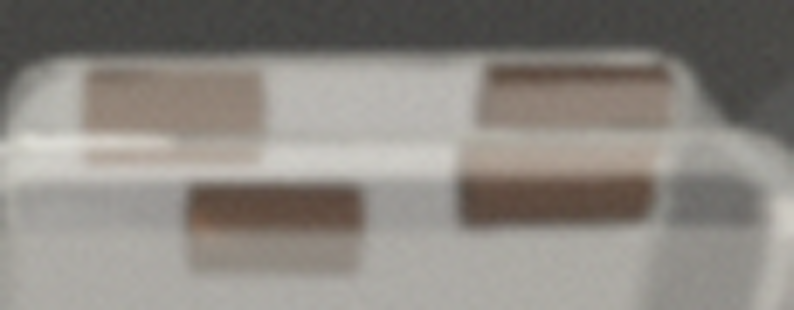

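The enlarged crop shows two separate patches on the right with offset edges, (570,95) and (555,200), plus (175,110) and (275,225). That makes four corks inside the box outline. Now I'll grip the knob properly and push the bolt home.

Run:
```python
from h import *
from workcell import bot
np.set_printoptions(precision=3,suppress=True)
D=.039
bot.set_gripper(.45,20)
p,r=knob_pose(KY-D,.04);bot.line_to(p,r,max_speed=.15);print(bot.current_contact_force())
p,r=knob_pose(KY-D,.008);bot.line_to(p,r,max_speed=.06);print(bot.current_contact_force())
if np.linalg.norm(bot.current_contact_force())<6:
    bot.set_gripper(0.0,20)
    print(bot.current_clock(),bot.current_opening()*92,bot.current_contact_force())
    for s in (.03,.02,.01,.004,.001,0,-.001,-.002,-.003):
        p,r=knob_pose(KY-s,.008);bot.line_to(p,r,max_speed=.06)
        f=bot.current_contact_force();print(s,f,bot.current_ee_pos())
        if abs(f[1])>12: break
print(bot.current_clock(),bot.current_opening()*92)
cv2.imwrite("pics/w15.png",bot.read_camera("wrist")["pixels"])
```

```text
[ 0.613  0.818 -0.118]
[0.128 0.556 0.4  ]
32.3917 11.436735045908277 [-1.849  0.898  1.486]
0.03 [-2.041  0.554  2.756] [ 0.543 -0.036  0.13 ]
0.02 [-3.104  0.926  3.232] [ 0.543 -0.026  0.13 ]
0.01 [-4.402  0.849  4.116] [ 0.543 -0.016  0.13 ]
0.004 [-3.867  0.795  4.764] [ 0.542 -0.011  0.13 ]
0.001 [-4.422 -1.581  3.976] [ 0.542 -0.008  0.13 ]
0 [-4.084 -1.625  4.909] [ 0.542 -0.007  0.13 ]
-0.001 [-3.826 -2.539  5.082] [ 0.542 -0.006  0.13 ]
-0.002 [-5.586 -4.581  3.844] [ 0.542 -0.006  0.13 ]
-0.003 [-6.639 -7.73   3.904] [ 0.542 -0.005  0.13 ]
34.825 10.771661446924902
```

View pics/w15.png

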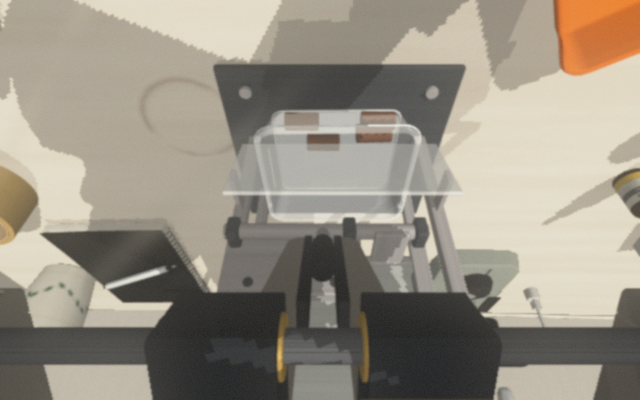

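The bolt no longer sticks out past the guide at (235,230), and the force rises at the stop. I'll release, retract to the first viewing pose and compare.

Run:
```python
from h import *
from workcell import bot
np.set_printoptions(precision=3,suppress=True)
bot.set_gripper(.5,20)
p,r=knob_pose(KY,.104);bot.line_to(p,r,max_speed=.15)
bot.hold(.3)
print(bot.current_clock(),bot.current_ee_pos(),bot.current_contact_force())
W=bot.read_camera("wrist");w=W["pixels"]
cv2.imwrite("pics/w16.png",np.hstack([cv2.resize(x[60:260,230:430],None,fx=2,fy=2,interpolation=cv2.INTER_CUBIC) for x in (cv2.imread("pics/w1.png"),w)]))
for n,d in (("then",cv2.imread("pics/w1.png")),("now",w)):
    g=cv2.cvtColor(d,cv2.COLOR_BGR2GRAY)[190:218,308:336];k,_,st,c=cv2.connectedComponentsWithStats((g<45).astype(np.uint8));i=1+np.argmax(st[1:,4]);print(n,c[i]+[308,190],st[i])
T=bot.read_camera("top");S=bot.read_camera("side")
a=cv2.resize(T["pixels"][125:265,180:430],None,fx=3.1,fy=3.1,interpolation=cv2.INTER_CUBIC);cv2.imwrite("pics/top16.png",a)
cv2.imwrite("pics/side16.png",S["pixels"])
t0=cv2.imread("pics/top0.png")
for n,(x,y) in {"flask":(207,224),"dropper":(214,183),"jar":(413,235)}.items():
    s,d=t0[y-14:y+14,x-14:x+14],T["pixels"][y-22:y+22,x-22:x+22]
    _,v,_,l=cv2.minMaxLoc(cv2.matchTemplate(d,s,cv2.TM_CCOEFF_NORMED));print(n,"shift px",l[0]-8,l[1]-8,round(v,2))
```

```text
36.6333 [ 0.487 -0.008  0.208] [ 0.845  0.258 -0.326]Traceback (most recent call last):
  File "<stdin>", line 11, in <module>
    return _wrapfunc(a, 'argmax', axis=axis, out=out, **kwds)
    return bound(*args, **kwds)
ValueError: attempt to get argmax of an empty sequence
```

View pics/w16.png

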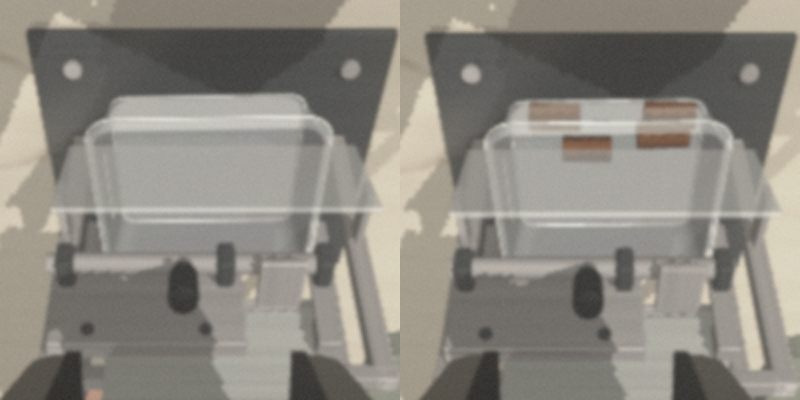

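The before/after view (guides aligned at 64, 225 and 325) shows the knob about 2 mm further home than at the start (188 against 183), so the bolt is at its stop. All four corks are in the box and the box has not moved relative to the plate. Last, a bystander check.

Run:
```python
from h import *
from workcell import bot
T=bot.read_camera("top");S=bot.read_camera("side")
cv2.imwrite("pics/top17.png",cv2.resize(T["pixels"][125:265,180:430],None,fx=3.1,fy=3.1,interpolation=cv2.INTER_CUBIC))
cv2.imwrite("pics/side17.png",cv2.resize(S["pixels"][150:360,240:430],None,fx=2.8,fy=2.8,interpolation=cv2.INTER_CUBIC))
t0=cv2.imread("pics/top0.png")
for n,(x,y) in {"flask":(207,224),"dropper":(214,183),"jar":(413,235)}.items():
    s,d=t0[y-10:y+10,x-10:x+10],T["pixels"][y-18:y+18,x-18:x+18]
    _,v,_,l=cv2.minMaxLoc(cv2.matchTemplate(d,s,cv2.TM_CCOEFF_NORMED));print(n,"shift px",l[0]-8,l[1]-8,round(v,2))
```

```text
flask shift px 0 0 0.9
dropper shift px 0 0 0.95
jar shift px 0 0 1.0
```

View pics/top17.png

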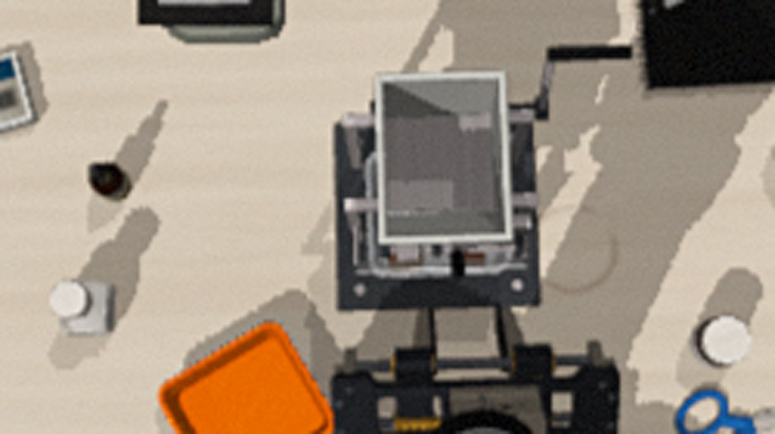

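View pics/side17.png

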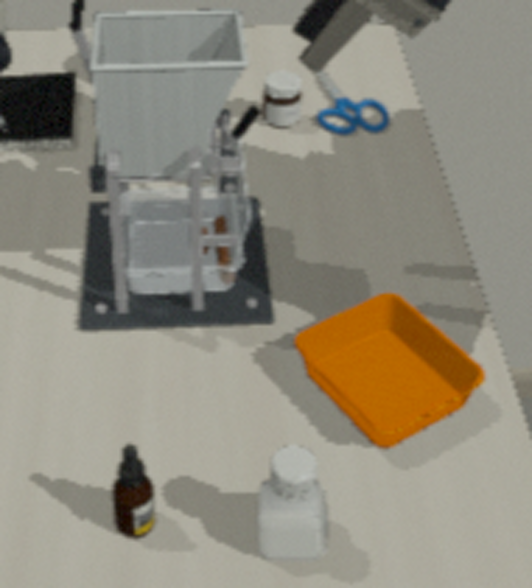

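The bin is empty, the lever is in its shut position, the bystanders show 0 px shift, and the gripper is clear of everything. I'm handing the job in.

```bash
python3 -c "
from workcell import bot
print(bot.current_clock(),bot.current_contact_force());bot.job_done()"
```

```text
36.7833 [-0.06587531  0.61219832 -0.07944537]
the job is handed in; nothing more can be done
```

I drew the bolt to its stop, swung the trap door to its open stop so the bin emptied, then swung it shut and pushed the bolt home. I handed the job in at 36.8 s with the gripper clear of everything; no verdict is reported.

**What the last checks showed**
- **Door:** the force rose at both stops. The handle was within 1 px of its initial position after closing.
- **Bolt:** the force rose to about 8 N at the home stop. The knob sits about 2 mm further home than at the start, so the bolt was apparently not quite home then.
- **Corks:** four brown patches lie inside the box outline. Two of them touch, so I counted those as two corks by their depth and offset edges.
- **Box and bystanders:** the box looks unmoved on the plate. The flask, jar and dropper bottle showed 0 px shift.

**What disagreed or went wrong**
- **Finger length:** in two views the fingers end about 24 mm short of the stated TCP. The first lever grasp closed on nothing, and the first knob grasp held only the knob's tip. I corrected for this and gripped the lever and the bolt knob again without trouble.
- **Lever arc:** my measured arc was a few millimetres off, which put about 30 N on the tool partway through opening. I relieved it using the force readings.

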